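# Open the logger's latched battery door with the release pin

### The arm

A 6-joint arm with a two-finger parallel gripper is mounted at the origin on a cart in front of the work surface, level with it; the furniture and walls round the work are solid. World frame = base frame: x ahead of the robot, y to its left, z up, the work surface at z = 0. Lengths are in mm, angles in rad, forces in N, time in s.
With the tool pointing down it reaches from about 275 to 875 mm from the base axis. Payload 12.5 kg.
Tool frame: the origin (TCP) lies at the very end of the fingers, on their centre line; the grasp point (between the pads) lies 19 mm behind it (bot.pinch_z is the distance from the TCP to the grasp point, in mm); z points along the fingers, y is the direction in which the jaws open and shut (so a half turn about z gives the same grasp; the last joint's range is limited). The gripper opens to 85 mm and grips with 20 to 120 N. Pads are 22 mm wide; open, the fingers measure 114 mm over their backs; the gripper's body (76 mm by 85 mm) begins 54 mm behind the grasp point. The pads swing forward as they close: fully open they stand 13 mm farther back than shut.
Start: joints at [-1.395, 0.351, 1.652, -0, 1.139, -0.085], TCP at [141.84, -531.381, 231.29] pointing down, gripper open.
Joint ranges: [-2.75, 2.75], [-0.79, 2.1], [0.01, 2.65], [-1.57, 4.71], [0.07, 3.14], [-2.87, 2.87]. Speed limits (rad/s): [2.22, 2.22, 2.79, 3.14, 3.14, 3.14].

### API

Orientations are given as a rotation vector (axis times angle).
In Python, from rig import bot gives the robot as it stands.
- The arm moves only by the tool jog_arm, never from a script. Its arguments are lists of equal length, an entry for each row: "gripper": the opening, from 0 (shut) to 1 (fully open); "translation": the shift along the tool's x, y, z in cm, a list of three; "yaw": the turn about the tool's z in degrees. A call has 1 to 12 rows; each row shifts and turns the commanded pose from where the row before left it, along the tool's axes as they then stand; what a row does not reach is not made up. A row lasts 1/10 s, in which the tool goes at most 50 mm and 8.59 degrees, less where a joint would pass 70% of its speed; a pose out of reach is approached as far as the arm can. A call is refused whole if a number of a shift passes 5 or a number of a turn 8.59, either way. A call with a gripper value outside its range is refused whole. The fingers move at their own pace and stop on an object; "newtons" is the grip in N (left out, the last holds). Time passes only in rows, so rows that do not move let the fingers close. It gives the time, the measured TCP pose, the force and the opening at its end, in the units of the state.
- bot.get_obs(): the state, without advancing time (a new reading comes with each control period).
- bot.camera(name): name is "scene" or "top" or "wrist"; returns a dict with "img" (420x560x3 uint8, blue, green, red), "range_z" (420x560 float32, mm along the optical axis (not along the pixel's ray), 0 where there is no reading), "camera_matrix" (3x3 intrinsics, pixels), "extrinsics" (4x4, takes a point from camera to world coordinates); the wrist camera has in their place "T_tool_cam" (4x4, takes a point from camera to tool coordinates, whose origin is the TCP and whose axes are the flange's). Camera axes: x right, y down, z forward; pixel columns grow to the right and rows downward; lengths in mm; the calibration is good to about 2 mm. A picture is of the moment at which its call begins: read the wrist's pose just before it.
- bot.finish_job(): hands the job in, once; it reports no verdict.
The state is a dict: "t": time; "joint_positions": joint angles; "qd": joint speeds; "joint_efforts": joint torques, N m; "tcp_pos": TCP position; "tool_rot": TCP orientation; "contact_force": force on the tool from outside, world axes, zero at the start; "ft_torque": the same for the moment, N m; "width": finger opening in mm.
Only numpy, scipy, OpenCV 4.12 (cv2) and the standard library are available. Lean on these libraries where they do the work, as an engineer would, in place of code of your own. Each camera call takes 0.05 s, during which the arm holds its last target.

### The job

Open the battery door of the kiln logger: take the release pin from its wooden stand, hold the recessed button down with it and, keeping the button down, push the door out to its stop. Press by feel, so as not to force the button or the door, then put the pin back upright in its stand, fully down, with the door left open, and leave the other things on the bench alone.

Things in the scene. Friction and masses are not known exactly. Their poses are not given: they have to be found in the camera images.
- logger: kiln temperature logger, a grey plastic case 130 x 90 x 46 mm (x, y, z) lying on its face, fixed. Origin: centre of its underside, z up. The black battery door lies flush in its top (z = 46 mm) and slides out level along the logger's own -x, over its end.
- door (a joint): how far the battery door is out, m: 0 shut, 0.040 at its stop. A black plate 79 x 70 x 10 mm that rubs with 3 N. Latched until the red button in its hole is held 4 mm down; the pin then pushes it along by bearing on the side of the hole. If the button comes up on the way it latches again at about 18 mm; past 36.5 mm it may come up.
- release_hole (a point): centre of the mouth (brass ring) of the hole in the door's top face; moves with the door; axes as the logger's. 10 mm wide, 1.5 mm chamfer, through the door, space below. The red button's top is 4 to 12 mm below the mouth, not measured, varies. Sprung: gives from 4 N, frees the latch at 4 mm (6.4 N), hard stop at 6.5 mm (7.9 N). Over 24 N in all on door and button is forcing.
- release_pin: loose pin, 60 g, 88 mm long: round steel tip 6 mm thick and 24 mm long, 15 mm collar, then a blue square handle 16 x 16 mm from 28 to 88 mm above the tip's end. Origin: end of the tip, z along the pin toward the handle, x and y square to the handle's flats. Starts upright in the stand.
- pin_stand: wooden block 56 x 56 x 30 mm that holds the pin, fixed to the bench. Origin: centre of its underside, z up. Its round hole is in the middle, 10 mm wide with a 2 mm chamfer, 27 mm deep; with the pin fully down its collar rests on the block and its tip is 6 mm above the bench.
- kiln_meter: yellow and black hand-held meter, 133 x 68 x 28 mm, a bystander lying loose; leave it alone
- wax_block: yellow wax block, 43 x 64 x 26 mm, a bystander lying loose; leave it alone
- matchbox: matchbox, 36 x 53 x 15 mm, a bystander lying loose; leave it alone

How it is judged (in metres and radians):
On the way, in this order (a step that is already met when the one before it is completed fails the run):
1. the pin's tip is down in the release hole, before the door has come out (z of release_pin in the frame of release_hole below -0.006 m and horizontal distance between release_pin and release_hole below 0.007 m and value of joint door below 0.006 m), for 0.2 s.
2. the door is pushed out past 34 mm with the pin still in the hole (z of release_pin in the frame of release_hole below -0.006 m and horizontal distance between release_pin and release_hole below 0.007 m and value of joint door above 0.034 m), for 0.2 s.
At the end, for the whole second after the job is handed in: The battery door is at least 36 mm out, and the pin stands upright (within 0.1 rad) in its stand's hole, at rest and let go, with its tip less than 9 mm above the bench (fully down: 6 mm) (value of joint door above 0.036 m and horizontal distance between release_pin and pin_stand below 0.006 m and height (world z) of release_pin below 0.009 m and angle between release_pin's own z axis and vertical below 0.1 rad and linear speed of release_pin below 0.02 m/s); the robot touches nothing.
It fails at once if the pin bears on the button or the door with more than 24 N in all (contact force between release_pin and door above 24 N).
It fails at once if a bystander (meter, wax block or matchbox) is moved more than 20 mm (distance of any of kiln_meter, wax_block, matchbox from where it was at the start of the episode above 0.02 m).
It also fails if it takes over 72 s, if anything falls off the work surface, if the arm or the gripper's body presses on something with over 40 N, if the wrist force passes 120 N, or if a joint passes its speed limit or range.

## Working session

There is one attempt and no reset: what is moved stays moved. The work goes in short steps, Python scripts to look and compute and a tool call to move; the robot and the scene stay as the last step left them, time stands still between calls to the robot, and variables do not carry over. Pictures are saved under pics/ and viewed, and the job is handed in when it is done.

Besides the shell and the picture viewer there is one more tool, called after "Emit:" as name(argument=value, ...) on one line, values as JSON. jog_arm: Moves the arm, as the interface text tells. Its arguments: {"type":"object","properties":{"gripper":{"type":"array","items":{"type":"number"}},"translation":{"type":"array","items":{"type":"array","items":{"type":"number"}}},"yaw":{"type":"array","items":{"type":"number"}},"newtons":{"type":"number"}},"required":["gripper","translation","yaw"]}

```bash
mkdir -p pics; ls; python3 - <<'E'
from rig import bot
import cv2,pickle
o=bot.get_obs();print(o)
d={}
for n in ["scene","top","wrist"]:
    c=bot.camera(n);d[n]=c
    cv2.imwrite(f"pics/{n}0.png",c["img"])
    print(n,c["camera_matrix"].round(1).tolist())
    print(c.get("extrinsics",c.get("T_tool_cam")).round(3).tolist())
pickle.dump((o,d),open("d0.pkl","wb"))
E
```

```text
pics
{'t': 0.0, 'joint_positions': array([-1.39461540e+00,  3.51264234e-01,  1.65243179e+00,  1.04472907e-05,
        1.13908830e+00, -8.46026006e-02]), 'qd': array([ 0.00079627, -0.00029676, -0.00011884, -0.00134672,  0.00013125,
        0.00205712]), 'joint_efforts': array([-7.87525860e-04, -5.06096685e+01, -2.91406149e+01, -1.38154187e-04,
        4.53317509e-03, -1.18561545e-05]), 'tcp_pos': array([ 141.77809851, -531.06872038,  230.7401575 ]), 'tool_rot': array([-3.11374392e+00, -4.08316359e-01,  7.07694682e-05]), 'contact_force': array([-0.09991662,  0.85581007, -0.00704128]), 'ft_torque': array([-0.01403394, -0.03936485,  0.03381732]), 'width': 85.40910435973922}
scene [[416.7, 0.0, 279.1], [0.0, 416.7, 204.6], [0.0, 0.0, 1.0]]
[[-0.704, -0.406, 0.583, -52.616], [-0.711, 0.397, -0.581, 601.329], [0.004, -0.823, -0.568, 578.096], [0.0, 0.0, 0.0, 1.0]]
top [[428.7, 0.0, 286.5], [0.0, 428.7, 200.4], [0.0, 0.0, 1.0]]
[[0.008, -0.988, 0.155, 359.633], [-1.0, -0.013, -0.028, 99.138], [0.029, -0.155, -0.987, 945.708], [0.0, 0.0, 0.0, 1.0]]
wrist [[344.1, 0.0, 280.9], [0.0, 344.1, 210.2], [0.0, 0.0, 1.0]]
[[-0.001, -0.946, -0.323, 82.449], [1.0, -0.001, -0.0, 0.012], [-0.0, -0.323, 0.946, -143.143], [0.0, 0.0, 0.0, 1.0]]
```

View pics/scene0.png

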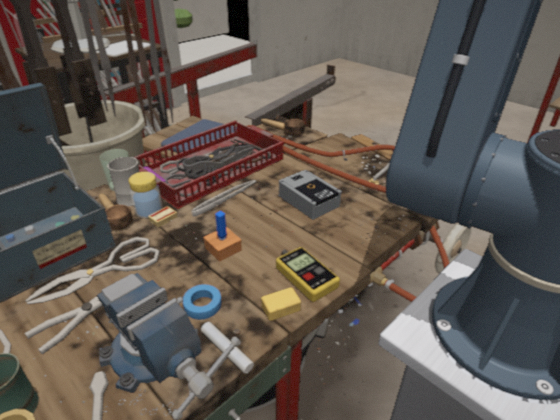

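View pics/top0.png

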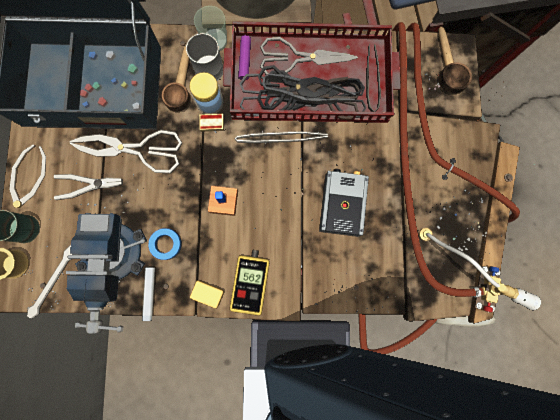

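View pics/wrist0.png

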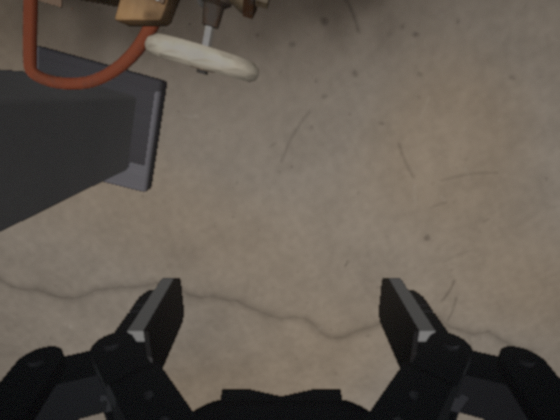

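The top view shows the logger at about (345,203) with the red button near (345,205). The stand and blue pin are at (222,200), the meter at (250,285), the wax at (206,294) and the matchbox at (211,122). Next I'll zoom in and measure.

```bash
cat > h.py <<'E'
import numpy as np,pickle,cv2
def world(c,u,v,T=None):
    K=c["camera_matrix"];z=c["range_z"][v.astype(int),u.astype(int)] if isinstance(v,np.ndarray) else c["range_z"][int(v),int(u)]
    T=c["extrinsics"] if T is None else T
    p=np.array([(u-K[0,2])/K[0,0]*z,(v-K[1,2])/K[1,1]*z,z,np.ones_like(z)])
    return (T@p)[:3]
def cloud(c,T=None):
    v,u=np.mgrid[0:420,0:560]
    P=world(c,u.ravel(),v.ravel(),T).T.reshape(420,560,3); P[c["range_z"]==0]=np.nan
    return P
E
python3 - <<'E'
from h import *
o,d=pickle.load(open("d0.pkl","rb"))
c=d["top"];P=cloud(c)
im=c["img"]
a=cv2.resize(im[150:250,190:390],(800,400),interpolation=cv2.INTER_CUBIC)
cv2.imwrite("pics/topz.png",a)
def rect(P,m,name):
    q=P[m];q=q[:,:2].astype(np.float32)
    r=cv2.minAreaRect(q);print(name,m.sum(),r, 'z',np.median(P[m][:,2]))
def box(u0,u1,v0,v1):
    m=np.zeros((420,560),bool);m[v0:v1,u0:u1]=1;return m
print("bench z",np.nanmedian(P[150:180,260:310,2]),np.nanmedian(P[210:240,260:310,2]))
z=P[...,2]
rect(P,box(310,380,160,250)&(z>36)&(z<60),"logger")
rect(P,box(195,245,175,225)&(z>22)&(z<40),"stand")
rect(P,box(195,245,175,225)&(z>75),"pin")
rect(P,box(225,275,240,320)&(z>12)&(z<60),"meter")
rect(P,box(180,227,275,315)&(z>12)&(z<60),"wax")
rect(P,box(190,228,105,135)&(z>8)&(z<60),"match")
hsv=cv2.cvtColor(im,cv2.COLOR_BGR2HSV)
m=box(335,356,195,215)
print(world(c,345.,205.))
E
```

```text
bench z -0.9185581270011767 -0.8870381940678271
logger 2519 ((499.39923095703125, -50.867286682128906), (90.71629333496094, 130.73455810546875), 83.4253158569336) z 44.86918235578764
stand 577 ((503.8069763183594, 212.49940490722656), (56.20379638671875, 56.269630432128906), 84.8907470703125) z 29.096818075134706
pin 77 ((504.0705871582031, 211.99917602539062), (16.08382797241211, 15.120302200317383), 3.945892810821533) z 92.34039925977879
meter 1862 ((331.315673828125, 149.4652099609375), (67.9673080444336, 132.7168426513672), 82.0162124633789) z 26.82757387442024
wax 588 ((303.8475646972656, 240.29173278808594), (61.883949279785156, 40.23310089111328), 69.2232437133789) z 25.147690518619186
match 552 ((692.7651977539062, 246.67181396484375), (56.61419677734375, 53.98815155029297), 7.564484119415283) z 15.27344582553684
[494.91968888 -52.91334496  32.90458799]
```

View pics/topz.png

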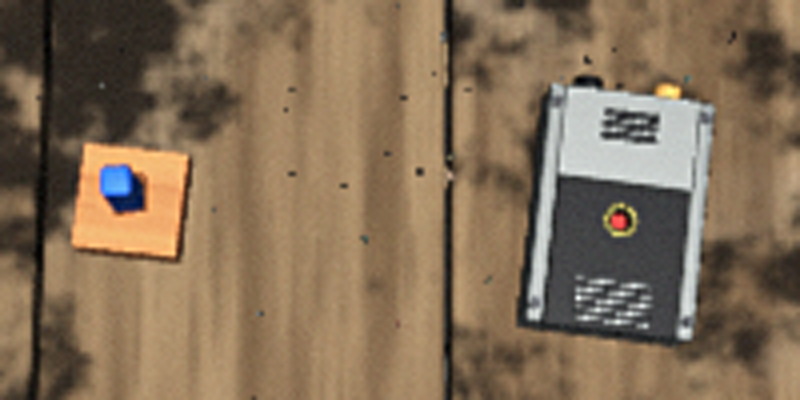

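Emit:
jog_arm(gripper=[1,1,1,1,1,1,1,1], translation=[[0,0,0],[0,0,0],[0,0,0],[0,0,0],[0,0,0],[0,0,0],[0,0,0],[0,0,0]], yaw=[-8.56,-8.56,-8.56,-8.56,-8.56,-8.56,-8.56,-8.56])

```text
t: 0.95
tcp_pos: [141.8, -531.2, 231.1]
tool_rot: [-2.338, -2.097, -0.0]
contact_force: [0.2, 0.3, 0.0]
width: 85.6
```

Emit:
jog_arm(gripper=[1,1,1,1,1,1,1,1,1,1,1,1], translation=[[3.45,2,0],[3.45,2,0],[3.45,2,0],[3.45,2,0],[3.45,2,0],[3.45,2,0],[3.45,2,0],[3.45,2,0],[3.45,2,0],[3.45,2,0],[3.45,2,0],[3.45,2,0]], yaw=[0,0,0,0,0,0,0,0,0,0,0,0])

```text
t: 2.15
tcp_pos: [428.4, -146.1, 231.3]
tool_rot: [2.345, 2.09, -0.0]
contact_force: [0.5, -0.8, -0.6]
width: 85.3
```

Emit:
jog_arm(gripper=[1,1,1,1,1], translation=[[3.45,2,0],[3.45,2,2],[3.45,2,2.5],[0,0,2.6],[0,0,0]], yaw=[0,0,0,0,0])

```text
t: 2.65
tcp_pos: [497.6, -50.5, 157.4]
tool_rot: [-2.34, -2.089, 0.006]
contact_force: [-0.0, -0.8, -0.1]
width: 85.6
```

```bash
cat > look.py <<'E'
import sys
from h import *
from rig import bot
from scipy.spatial.transform import Rotation as R
def look(tag,z=None):
    o=bot.get_obs();c=bot.camera("wrist")
    T=np.eye(4);T[:3,:3]=R.from_rotvec(o["tool_rot"]).as_matrix();T[:3,3]=o["tcp_pos"]
    c["T"]=T@c["T_tool_cam"];pickle.dump((o,c),open(tag+".pkl","wb"))
    cv2.imwrite(f"pics/{tag}.png",c["img"]);return o,c
if __name__=="__main__":
    o,c=look(sys.argv[1]);print(o["tcp_pos"],o["tool_rot"],o["t"],o["contact_force"])
E
python3 look.py w1
```

```text
[497.60781157 -50.5384037  157.39602305] [-2.33987971 -2.08929986  0.00562111] 2.65 [-0.00292091 -0.76683017 -0.09523025]
```

View pics/w1.png

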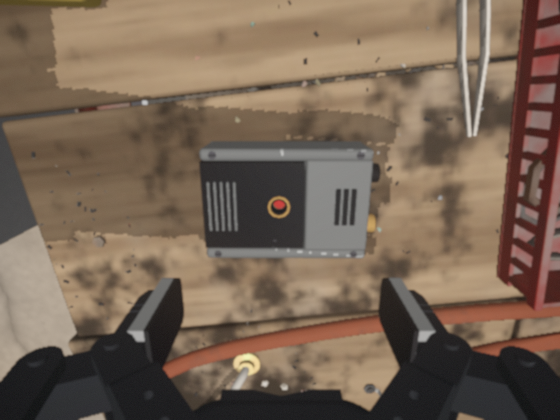

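The wrist view shows the logger in the middle of the frame, with the brass ring at about (279,207) and the red button inside it. I'll fit the ring and the door.

```bash
cat >> h.py <<'E'
def ray(c,T,u,v,z):
    K=c["camera_matrix"];d=T[:3,:3]@np.array([(u-K[0,2])/K[0,0],(v-K[1,2])/K[1,1],1.]);o=T[:3,3]
    return o+d*(z-o[2])/d[2]
E
python3 - <<'E'
from h import *
o,c=pickle.load(open("w1.pkl","rb"));im=c["img"];T=c["T"];P=cloud(c,T)
cv2.imwrite("pics/w1z.png",cv2.resize(im[187:227,250:310],(780,520),interpolation=cv2.INTER_CUBIC))
hsv=cv2.cvtColor(im,cv2.COLOR_BGR2HSV)
s=np.zeros((420,560),bool);s[190:225,262:296]=1
ring=s&(hsv[...,0]>10)&(hsv[...,0]<35)&(hsv[...,1]>90)&(hsv[...,2]>60)
red=s&((hsv[...,0]<8)|(hsv[...,0]>172))&(hsv[...,1]>120)&(hsv[...,2]>60)
for n,m in(("ring",ring),("red",red)):
    v,u=np.nonzero(m);print(n,m.sum(),u.min(),u.max(),v.min(),v.max())
    (cu,cv_),r=cv2.minEnclosingCircle(np.c_[u,v].astype(np.float32));print(cu,cv_,r,ray(c,T,cu,cv_,46), u.mean(),v.mean())
    print("depth z med",np.nanmedian(P[m][:,2]))
for vv in range(198,217,2): print(vv,P[vv,268:292:2,2].round(0))
z=P[...,2];m=(z>38)&(z<60);m[:130]=0;m[260:]=0;m[:,:190]=0;m[:,385:]=0
n,l,st,_=cv2.connectedComponentsWithStats(m.astype(np.uint8));k=1+st[1:,4].argmax()
print(cv2.minAreaRect(P[l==k][:,:2].astype(np.float32)),np.median(z[l==k]))
E
```

```text
ring 277 267 290 196 218
278.5 206.5 11.85336971282959 [494.28161373 -51.04256311  46.        ] 278.4620938628159 206.8664259927798
depth z med 46.766741580666405
red 90 273 285 200 209
279.0 204.0 6.082862854003906 [494.90419569 -49.05595332  46.        ] 278.73333333333335 204.3111111111111
depth z med 37.54191023763357
198 [47. 46. 46. 47. 46. 47. 47. 46. 47. 46. 47. 46.]
200 [46. 47. 47. 47. 45. 45. 46. 47. 47. 46. 47. 46.]
202 [46. 48. 46. 38. 37. 38. 38. 38. 46. 47. 46. 48.]
204 [46. 46. 46. 38. 36. 37. 38. 37. 44. 48. 47. 47.]
206 [48. 46. 42. 38. 38. 38. 38. 37. 39. 46. 47. 47.]
208 [46. 46. 45. 38. 20. 38. 37. 37. 44. 47. 47. 46.]
210 [47. 47. 45. 44. 41. 39. 40. 42. 45. 47. 48. 46.]
212 [47. 47. 46. 46. 46. 44. 46. 46. 45. 48. 47. 48.]
214 [47. 47. 47. 45. 46. 45. 47. 46. 47. 46. 46. 47.]
216 [47. 47. 45. 46. 46. 46. 47. 47. 46. 47. 48. 47.]
((499.44122314453125, -51.486385345458984), (90.03743743896484, 130.3929901123047), 83.32966613769531) 46.62211638339025
```

View pics/w1z.png

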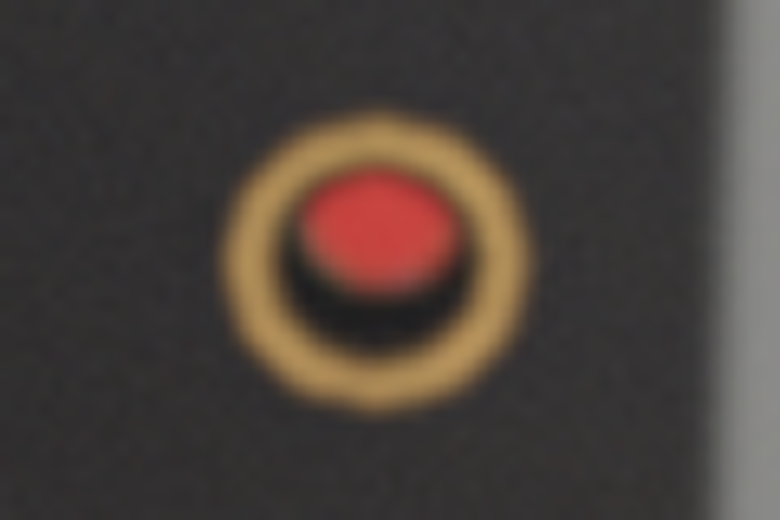

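Emit:
jog_arm(gripper=[1,1,1,1,1,1,1], translation=[[4.36,-0.39,-0.4],[4.36,-0.39,-0.4],[4.36,-0.39,-0.4],[4.36,-0.39,-0.4],[4.36,-0.39,-0.4],[4.36,-0.39,-0.4],[0,0,0]], yaw=[0,0,0,0,0,0,0])

```text
t: 3.4
tcp_pos: [506.5, 214.3, 186.8]
tool_rot: [2.342, 2.093, 0.006]
contact_force: [-0.5, -0.4, -0.4]
width: 85.4
```

```bash
python3 look.py w2; python3 - <<'E'
from h import *
o,c=pickle.load(open("w2.pkl","rb"));im=c["img"];T=c["T"];P=cloud(c,T);z=P[...,2]
g=np.hypot(P[...,0]-504,P[...,1]-212)<60
for n,a,b in(("top",88,100),("stand",25,35)):
    m=g&(z>a)&(z<b);k,l,st,_=cv2.connectedComponentsWithStats(m.astype(np.uint8));l=l==1+st[1:,4].argmax()
    print(n,l.sum(),cv2.minAreaRect(P[l][:,:2].astype(np.float32)),np.median(z[l]),st[1:,4])
hsv=cv2.cvtColor(im,cv2.COLOR_BGR2HSV)
E
```

```text
[506.48005378 214.31296711 186.75162412] [2.34185729 2.09276992 0.00589977] 3.4 [-0.48840615 -0.43849867 -0.38245001]
top 459 ((504.13189697265625, 212.1520538330078), (15.977285385131836, 15.968125343322754), 2.5150179862976074) 94.16122043563519 [459]
stand 3019 ((503.8847961425781, 211.8500213623047), (56.66913986206055, 55.9744987487793), 84.04328155517578) 30.671427771750473 [3019]
```

View pics/w2.png

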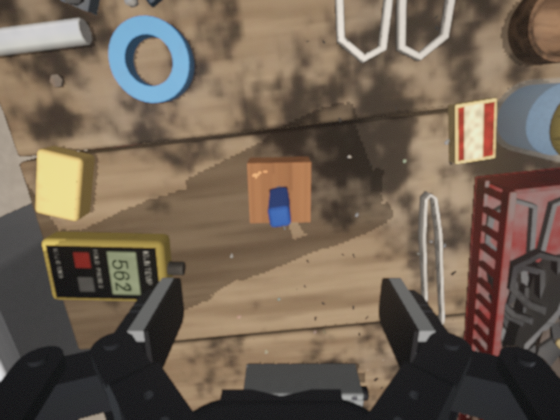

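The wrist view shows the pin handle at about (280,207) in the stand, turned 2.5°. I'll align the jaws to it and descend.

Emit:
jog_arm(gripper=[1,1,1,1,1,1,1], translation=[[0,0,0],[0,0,0],[-0.21,-0.25,0],[0,0,2.5],[0,0,2.5],[0,0,2.0],[0,0,0]], yaw=[-4.5,-4.5,0,0,0,0,0])

```text
t: 4.15
tcp_pos: [502.4, 207.1, 112.8]
tool_rot: [-2.177, -2.263, 0.005]
contact_force: [-0.3, 0.4, -0.2]
width: 85.4
```

```bash
python3 look.py w3
```

```text
[502.35532763 207.14663548 112.77739872] [-2.17667599 -2.26293226  0.00532563] 4.15 [-0.33976704  0.39245391 -0.15082867]
```

View pics/w3.png

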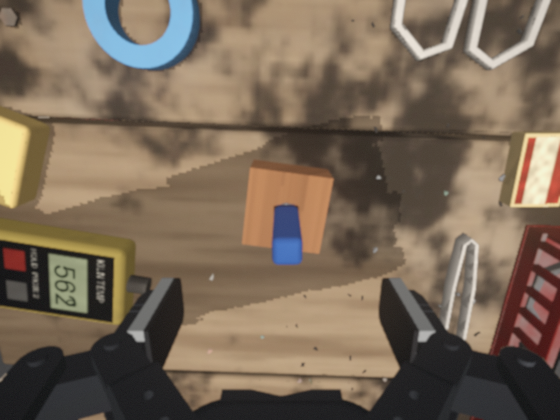

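Emit:
jog_arm(gripper=[1,1], translation=[[0,0,0],[0,0,0]], yaw=[0,0])

```text
t: 4.4
tcp_pos: [504.1, 208.6, 115.7]
tool_rot: [2.174, 2.266, 0.003]
contact_force: [0.1, -0.1, 0.2]
width: 85.4
```

```bash
cat > pinfit.py <<'E'
import sys
from h import *
o,c=pickle.load(open(sys.argv[1]+".pkl","rb"));T=c["T"];P=cloud(c,T);z=P[...,2]
g=np.hypot(P[...,0]-504,P[...,1]-212)<60
for n,a,b in(("top",88,100),("stand",25,35)):
    m=g&(z>a)&(z<b);k,l,st,_=cv2.connectedComponentsWithStats(m.astype(np.uint8));l=l==1+st[1:,4].argmax()
    print(n,l.sum(),cv2.minAreaRect(P[l][:,:2].astype(np.float32)),np.median(z[l]))
E
python3 look.py w4; python3 pinfit.py w4
```

```text
[504.14991024 208.60891344 115.67390527] [2.1743282  2.26617889 0.00282241] 4.4 [ 0.0861034  -0.11578831  0.24016794]
top 871 ((504.2121887207031, 212.35855102539062), (15.612569808959961, 15.934581756591797), 1.8016173839569092) 94.09981334988981
stand 4939 ((504.2397766113281, 211.5075225830078), (57.10676193237305, 56.269290924072266), 84.33600616455078) 30.603976066643412
```

Emit:
jog_arm(gripper=[1,1,1,1,1,1], translation=[[0.36,0,1.5],[0,0,2],[0,0,2],[0,0,1.37],[0,0,0],[0,0,0]], yaw=[0,0,0,0,0,0])

```text
t: 5.05
tcp_pos: [503.4, 212.4, 45.7]
tool_rot: [-2.174, -2.268, 0.0]
contact_force: [0.6, 0.2, 0.2]
width: 85.0
```

```bash
python3 look.py w5
```

```text
[503.42664616 212.43438984  45.6703884 ] [-2.17392518e+00 -2.26791846e+00  5.33321996e-05] 5.05 [0.57013725 0.21357245 0.18320669]
```

View pics/w5.png

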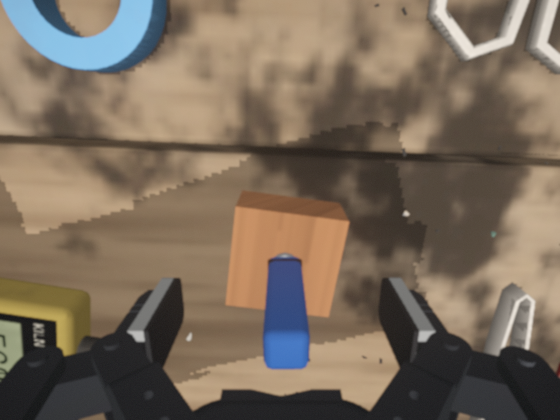

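The jaws straddle the handle at (285,310), so I'll close.

Emit:
jog_arm(gripper=[0,0,0,0,0,0,0,0], translation=[[0,0,0],[0,0,0],[0,0,0],[0,0,0],[0,0,0],[0,0,0],[0,0,0],[0,0,0]], yaw=[0,0,0,0,0,0,0,0], newtons=80)

```text
t: 5.9
tcp_pos: [503.4, 212.3, 45.8]
tool_rot: [2.174, 2.268, 0.0]
contact_force: [-1.4, -0.7, 5.0]
width: 15.2
```

Emit:
jog_arm(gripper=[0,0,0,0,0,0,0,0], translation=[[0,0,-0.5],[0,0,-1.5],[0,0,-2],[0,0,-2],[0,0,-2],[0,0,-1],[0,0,0],[0,0,0]], yaw=[0,0,0,0,0,0,0,0])

```text
t: 6.7
tcp_pos: [502.9, 212.2, 135.2]
tool_rot: [-2.174, -2.268, 0.001]
contact_force: [0.3, -1.2, -1.5]
width: 15.3
```

```bash
python3 look.py w6; python3 pinfit.py w6
```

```text
[502.94425726 212.19269502 135.23775645] [-2.17380670e+00 -2.26762777e+00  8.85084659e-04] 6.7 [ 0.25312315 -1.20584638 -1.49642176]
top 24 ((501.88372802734375, 213.64633178710938), (5.150227069854736, 1.7026562690734863), 5.394097805023193) 98.60471182879235
stand 5151 ((504.1376953125, 211.63865661621094), (56.8801155090332, 56.03933334350586), 84.40296936035156) 30.59762147331307
```

View pics/w6.png

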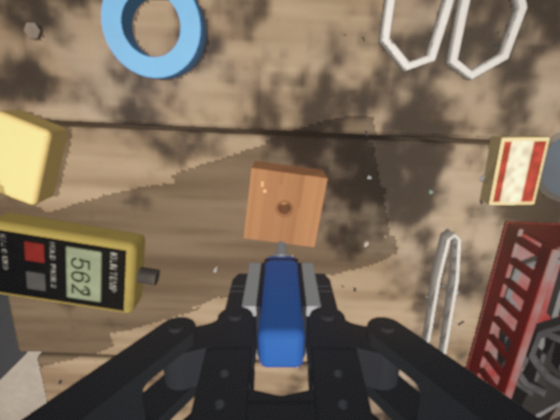

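The pin is held, with its tip at about (281,245), and the empty stand hole is visible at (284,207). I'll zoom in on both.

```bash
python3 - <<'E'
from h import *
o,c=pickle.load(open("w6.pkl","rb"));im=c["img"];T=c["T"]
cv2.imwrite("pics/w6z.png",cv2.resize(im[190:290,240:330],(720,800)[:1]+(600,) if 0 else (540,600),interpolation=cv2.INTER_CUBIC))
print(ray(c,T,284,207,30),ray(c,T,281.5,243,95.4))
print(cloud(c,T)[236:262:2,276:290:2,2].round(0))
print(cloud(c,T)[202:214:2,278:292:2,2].round(0))
E
```

```text
[504.44318445 213.05345054  30.        ] [502.53041288 212.58218729  95.4       ]
[[ 30.  31.  31.  30.  30.  31.  30.]
 [ 30.  30.  30.  31.  31.  31.  30.]
 [ 30.  31.  31.  30.  30.  32.  30.]
 [ 30.  97.  98.  98.  31.  31.  31.]
 [ 98. 100. 101.  99.  98.  -0.   0.]
 [100. 103. 105. 103. 102.  -0.   1.]
 [103. 106. 106. 106. 105.   1.   1.]
 [106. 108. 108. 110. 108.  -0.   0.]
 [108. 110. 120. 110. 110.   2.   0.]
 [122. 124. 123. 122. 122. 121. 121.]
 [124. 125. 123. 124. 123. 123. 123.]
 [129. 129. 129. 129. 129. 128. 128.]
 [131. 131. 131. 132. 131. 130. 132.]]
[[31. 30. 29.  4. 30. 29. 31.]
 [29.  6.  2.  4.  4.  8. 30.]
 [16. 10.  8.  8.  8. 14. 30.]
 [21. 16. 13. 13. 15. 19. 29.]
 [25. 20. 19. 19. 20. 23. 29.]
 [28. 26. 24. 23. 24. 27. 30.]]
```

View pics/w6z.png

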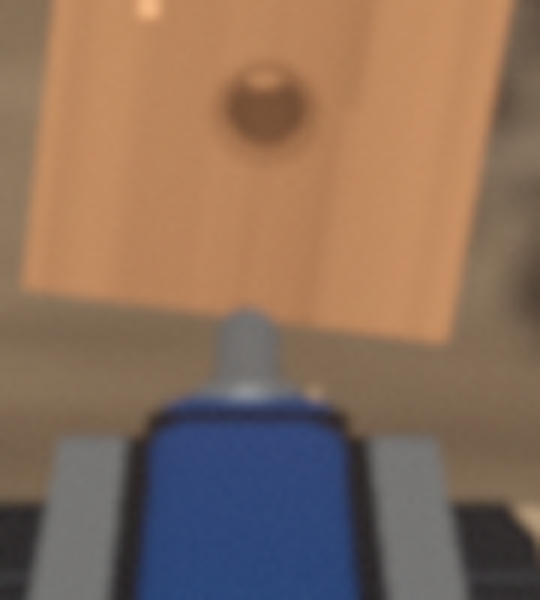

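Emit:
jog_arm(gripper=[0,0,0,0,0,0,0,0,0,0,0,0], translation=[[0,0,0],[0,0,0],[-2.0,0.2,0],[-3.9,0.33,0],[-3.9,0.33,0],[-3.9,0.33,0],[-3.9,0.33,0],[-3.9,0.33,0],[-3.0,0.25,0],[-1.56,0.1,0],[0,0,1.0],[0,0,1.0]], yaw=[4.5,4.5,0,0,0,0,0,0,0,0,0,0])

```text
t: 7.95
tcp_pos: [494.9, -48.9, 114.3]
tool_rot: [-2.345, -2.089, 0.001]
contact_force: [0.5, -0.8, -0.7]
width: 15.0
```

Emit:
jog_arm(gripper=[0,0,0,0], translation=[[0,0,0.6],[0,0,0],[0,0,0],[0,0,0]], yaw=[0,0,0,0])

```text
t: 8.35
tcp_pos: [495.5, -48.8, 109.8]
tool_rot: [2.344, 2.091, 0.0]
contact_force: [0.8, -0.6, -0.6]
width: 14.8
```

```bash
python3 look.py w7;  python3 - <<'E'
from h import *
o,c=pickle.load(open("w7.pkl","rb"));im=c["img"]
cv2.imwrite("pics/w7z.png",cv2.resize(im[180:300,200:360],(800,600),interpolation=cv2.INTER_CUBIC))
E
```

```text
[495.53958974 -48.75816687 109.8211357 ] [2.34428950e+00 2.09084020e+00 4.80023246e-04] 8.35 [ 0.82241739 -0.59225956 -0.62209084]
```

View pics/w7z.png

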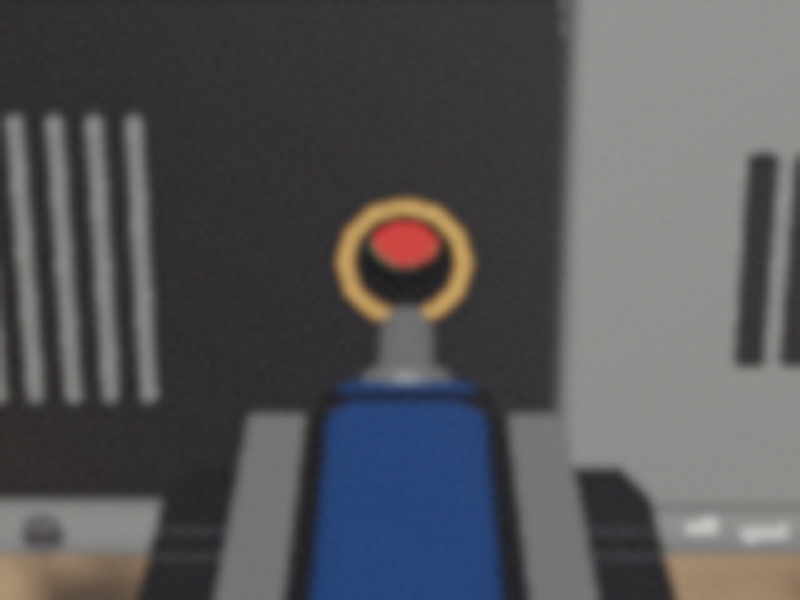

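The tip is seen just below the ring: tip rim at zoom (406,305), ring centre at zoom (404,262). The tip should be 24 mm above the mouth here.

```bash
cat > servo.py <<'E'
import sys
from h import *
tag,tu,tv,ru,rv,tz=sys.argv[1],*map(float,sys.argv[2:])
o,c=pickle.load(open(tag+".pkl","rb"));T=c["T"]
from scipy.spatial.transform import Rotation as R
M=R.from_rotvec(o["tool_rot"]).as_matrix()
tip=ray(c,T,tu,tv,tz)-3*M[:,0]; h=ray(c,T,ru,rv,46)
print("tip",tip,"hole",h,"tip-tcp in tool",M.T@(tip-o["tcp_pos"]),"move tool x,y mm",(M.T@(h-tip))[:2])
E
python3 servo.py w7 281.2 241 280.8 232.4 70; python3 servo.py w7 281.2 241 280.8 232.4 71.5
python3 servo.py w6 281.3 241.7 284 207 95.4
python3 - <<'E'
import sys;sys.path.insert(0,'.')
from h import *
o,c=pickle.load(open("w7.pkl","rb"));im=c["img"]
hsv=cv2.cvtColor(im,cv2.COLOR_BGR2HSV);s=np.zeros((420,560),bool);s[215:250,262:298]=1
ring=s&(hsv[...,0]>10)&(hsv[...,0]<35)&(hsv[...,1]>90)&(hsv[...,2]>60)
v,u=np.nonzero(ring);e=cv2.fitEllipse(cv2.convexHull(np.c_[u,v][v<241].astype(np.int32)));print(e,u.min(),u.max(),v.min(),v.max())
E
```

```text
tip [494.89070906 -50.11534135  70.00004615] hole [494.47086109 -51.64349396  46.        ] tip-tcp in tool [-1.42164698 -0.50901883 39.82087344] move tool x,y mm [-1.56566405 -0.25446201]
tip [494.96571047 -49.45366934  71.50004615] hole [494.47086109 -51.64349396  46.        ] tip-tcp in tool [-0.75576141 -0.50916853 38.32086296] move tool x,y mm [-2.23154962 -0.25431231]
tip [502.50666158 210.40233421  95.40046936] hole [504.09111596 218.33288954  46.        ] tip-tcp in tool [-1.76405167 -0.48768749 39.83787905] move tool x,y mm [7.86429919 1.94909581]
((280.43548583984375, 231.71261596679688), (25.817035675048828, 27.994747161865234), 94.12776947021484) 267 294 219 243
```

Emit:
jog_arm(gripper=[0,0,0,0,0], translation=[[-0.13,-0.04,0.5],[0,0,0.8],[0,0,0.4],[0,0,0],[0,0,0]], yaw=[0,0,0,0,0])

```text
t: 8.9
tcp_pos: [494.7, -50.4, 92.4]
tool_rot: [-2.345, -2.09, 0.0]
contact_force: [-0.7, 0.7, -0.2]
width: 15.2
```

```bash
python3 look.py w8;  python3 - <<'E'
from h import *
o,c=pickle.load(open("w8.pkl","rb"));im=c["img"]
cv2.imwrite("pics/w8z.png",cv2.resize(im[205:265,240:320],(800,600),interpolation=cv2.INTER_CUBIC))
hsv=cv2.cvtColor(im,cv2.COLOR_BGR2HSV);s=np.zeros((420,560),bool);s[215:255,262:298]=1
ring=s&(hsv[...,0]>10)&(hsv[...,0]<35)&(hsv[...,1]>90)&(hsv[...,2]>60)
v,u=np.nonzero(ring);e=cv2.fitEllipse(cv2.convexHull(np.c_[u,v][v<241].astype(np.int32)));print(e,u.min(),u.max(),v.min(),v.max())
E
```

```text
[494.72486614 -50.3544999   92.44327709] [-2.34506049e+00 -2.09009210e+00  2.95089021e-04] 8.9 [-0.66048193  0.73540247 -0.17107548]
((281.4682922363281, 238.46189880371094), (24.19266128540039, 29.261152267456055), 89.94766235351562) 267 296 227 252
```

View pics/w8z.png

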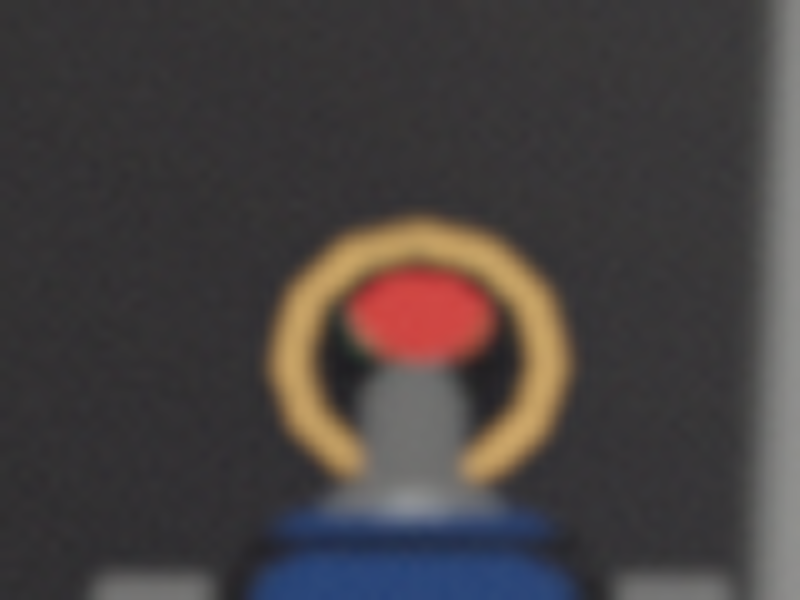

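```bash
python3 servo.py w8 280.9 240 281.5 239 52.6;python3 servo.py w8 280.9 240 281.5 239 51.6
```

```text
tip [493.94176532 -51.068417    52.59984552] hole [494.37698253 -50.36835894  46.        ] tip-tcp in tool [-0.80100687 -0.68257612 39.84362486] move tool x,y mm [0.74498101 0.35437005]
tip [493.89011567 -51.50579094  51.59984552] hole [494.37698253 -50.36835894  46.        ] tip-tcp in tool [-1.24146981 -0.68342343 40.84360253] move tool x,y mm [1.18544395 0.35521737]
```

Emit:
jog_arm(gripper=[0,0,0,0,0,0], translation=[[0.08,0.035,0],[0,0,0.3],[0,0,0.4],[0,0,0.3],[0,0,0],[0,0,0]], yaw=[0,0,0,0,0,0])

```text
t: 9.55
tcp_pos: [495.1, -49.6, 82.5]
tool_rot: [-2.345, -2.09, 0.0]
contact_force: [-0.0, -0.0, -1.0]
width: 15.3
```

```bash
python3 look.py w9;  python3 - <<'E'
from h import *
o,c=pickle.load(open("w9.pkl","rb"));im=c["img"]
cv2.imwrite("pics/w9z.png",cv2.resize(im[205:280,230:330],(800,600),interpolation=cv2.INTER_CUBIC))
E
```

```text
[495.14125191 -49.59364585  82.47490261] [-2.34505816e+00 -2.09020732e+00  2.60835904e-04] 9.55 [-0.01288093 -0.01743102 -0.95498225]
```

View pics/w9z.png

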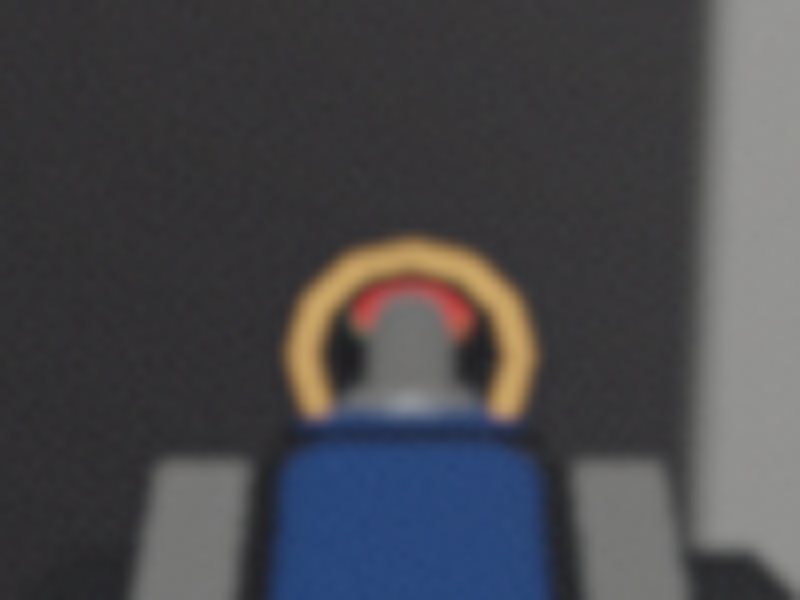

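The tip is inside the ring, centred above the red button. From here I descend by feel.

Emit:
jog_arm(gripper=[0,0,0,0,0], translation=[[0,0,0.1],[0,0,0.1],[0,0,0.1],[0,0,0],[0,0,0]], yaw=[0,0,0,0,0])

```text
t: 10.1
tcp_pos: [495.2, -49.6, 79.6]
tool_rot: [2.345, 2.09, -0.0]
contact_force: [-0.4, 0.2, -1.3]
width: 15.3
```

Emit:
jog_arm(gripper=[0,0,0], translation=[[0,0,0.1],[0,0,0],[0,0,0]], yaw=[0,0,0])

```text
t: 10.4
tcp_pos: [495.2, -49.6, 78.6]
tool_rot: [-2.345, -2.09, 0.0]
contact_force: [-0.4, -0.4, -0.4]
width: 15.0
```

Emit:
jog_arm(gripper=[0,0,0], translation=[[0,0,0.1],[0,0,0],[0,0,0]], yaw=[0,0,0])

```text
t: 10.7
tcp_pos: [495.2, -49.6, 77.6]
tool_rot: [-2.345, -2.09, 0.0]
contact_force: [0.0, 0.4, 0.2]
width: 14.7
```

Emit:
jog_arm(gripper=[0,0,0], translation=[[0,0,0.05],[0,0,0],[0,0,0]], yaw=[0,0,0])

```text
t: 11.0
tcp_pos: [495.2, -49.6, 77.1]
tool_rot: [2.345, 2.09, 0.0]
contact_force: [-0.2, 0.5, -1.1]
width: 14.8
```

Emit:
jog_arm(gripper=[0,0,0], translation=[[0,0,0.05],[0,0,0],[0,0,0]], yaw=[0,0,0])

```text
t: 11.3
tcp_pos: [495.2, -49.6, 76.6]
tool_rot: [2.345, 2.09, 0.0]
contact_force: [-0.5, -0.4, -0.8]
width: 14.8
```

Emit:
jog_arm(gripper=[0,0,0], translation=[[0,0,0.05],[0,0,0],[0,0,0]], yaw=[0,0,0])

```text
t: 11.6
tcp_pos: [495.3, -49.6, 76.2]
tool_rot: [2.345, 2.09, 0.0]
contact_force: [-0.5, 0.2, 3.5]
width: 14.5
```

Emit:
jog_arm(gripper=[0,0,0], translation=[[0,0,0.05],[0,0,0],[0,0,0]], yaw=[0,0,0])

```text
t: 11.9
tcp_pos: [495.3, -49.6, 75.6]
tool_rot: [2.345, 2.09, 0.0]
contact_force: [0.3, -1.1, 3.3]
width: 14.9
```

Emit:
jog_arm(gripper=[0,0,0,0,0,0,0], translation=[[0,0,0.05],[0,0,0.05],[0,0,0.05],[0,0,0.05],[0,0,0.05],[0,0,0],[0,0,0]], yaw=[0,0,0,0,0,0,0])

```text
t: 12.6
tcp_pos: [495.2, -49.6, 73.1]
tool_rot: [2.345, 2.09, 0.0]
contact_force: [-0.2, -0.3, 5.3]
width: 15.2
```

Emit:
jog_arm(gripper=[0,0,0,0,0,0], translation=[[0,0,0.05],[0,0,0.05],[0,0,0.05],[0,0,0.05],[0,0,0],[0,0,0]], yaw=[0,0,0,0,0,0])

```text
t: 13.2
tcp_pos: [495.3, -49.6, 71.2]
tool_rot: [2.345, 2.09, 0.0]
contact_force: [-0.7, -0.4, 5.1]
width: 15.1
```

```bash
python3 -c "
from rig import bot
o=bot.get_obs();print(o['tcp_pos'],o['contact_force'],o['ft_torque'])"
```

```text
[495.27238714 -49.60820811  71.20686188] [-0.68787245 -0.43324857  5.1107647 ] [ 0.05042188  0.17350926 -0.05017318]
```

Emit:
jog_arm(gripper=[0,0,0], translation=[[0,0,0.04],[0,0,0],[0,0,0]], yaw=[0,0,0])

```text
t: 13.5
tcp_pos: [495.3, -49.6, 70.8]
tool_rot: [2.345, 2.09, 0.0]
contact_force: [-1.6, 0.4, 5.7]
width: 15.2
```

Emit:
jog_arm(gripper=[0], translation=[[0,0,0]], yaw=[0])

```text
t: 13.6
tcp_pos: [495.3, -49.6, 70.8]
tool_rot: [2.345, 2.09, 0.0]
contact_force: [-0.9, -0.2, 6.3]
width: 15.5
```

Emit:
jog_arm(gripper=[0], translation=[[0,0,0]], yaw=[0])

```text
t: 13.7
tcp_pos: [495.3, -49.6, 70.8]
tool_rot: [2.345, 2.09, 0.0]
contact_force: [-0.2, -0.4, 5.9]
width: 14.8
```

Emit:
jog_arm(gripper=[0,0,0,0], translation=[[0,-0.1,0],[0,-0.05,0],[0,-0.05,0],[0,0,0]], yaw=[0,0,0,0])

```text
t: 14.1
tcp_pos: [494.2, -49.6, 71.2]
tool_rot: [2.344, 2.089, 0.002]
contact_force: [2.3, -0.3, 6.1]
width: 15.3
```

Emit:
jog_arm(gripper=[0,0,0], translation=[[0,-0.05,0],[0,0,0],[0,0,0]], yaw=[0,0,0])

```text
t: 14.4
tcp_pos: [493.8, -49.5, 71.2]
tool_rot: [2.344, 2.089, 0.003]
contact_force: [2.7, 0.3, 5.8]
width: 15.2
```

Emit:
jog_arm(gripper=[0,0,0], translation=[[0,-0.05,0],[0,0,0],[0,0,0]], yaw=[0,0,0])

```text
t: 14.7
tcp_pos: [493.4, -49.5, 71.2]
tool_rot: [2.344, 2.089, 0.003]
contact_force: [2.5, -0.4, 5.6]
width: 15.0
```

Emit:
jog_arm(gripper=[0,0,0], translation=[[0,-0.05,0],[0,0,0],[0,0,0]], yaw=[0,0,0])

```text
t: 15.0
tcp_pos: [493.0, -49.4, 71.3]
tool_rot: [2.343, 2.089, 0.003]
contact_force: [3.3, -0.6, 5.7]
width: 15.1
```

Emit:
jog_arm(gripper=[0,0,0,0,0], translation=[[0,0,0.03],[0,-0.1,0],[0,-0.1,0],[0,0,0],[0,0,0]], yaw=[0,0,0,0,0])

```text
t: 15.5
tcp_pos: [491.4, -49.3, 71.1]
tool_rot: [2.343, 2.088, 0.004]
contact_force: [4.5, -0.2, 5.3]
width: 14.7
```

```bash
python3 look.py w10
```

```text
[491.41268925 -49.29509606  71.0877512 ] [2.34281413 2.08805978 0.00403207] 15.5 [ 4.46574523 -0.2425921   5.27374248]
```

View pics/w10.png

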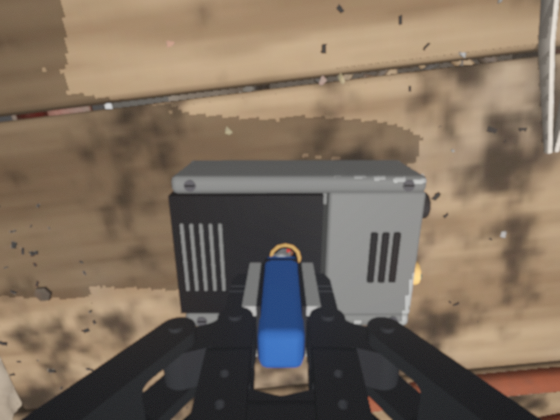

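```bash
python3 - <<'E'
from h import *
o,c=pickle.load(open("w10.pkl","rb"));im=c["img"]
cv2.imwrite("pics/w10z.png",cv2.resize(im[165:325,160:360],(800,600)[:1]+(640,) if 0 else (750,600),interpolation=cv2.INTER_CUBIC))
E
```

```text
(no output)
```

View pics/w10z.png

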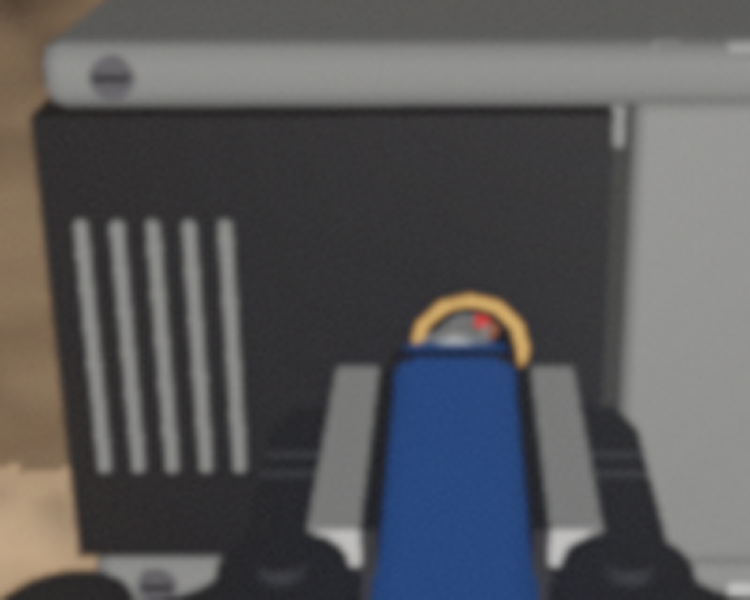

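The gap at the door's right-hand edge, at zoom (618,130), shows the door has unlatched and moved about 2 to 3 mm. I'll keep pushing.

Emit:
jog_arm(gripper=[0,0,0,0,0,0,0], translation=[[0,-0.1,0],[0,-0.15,0],[0,-0.15,0],[0,-0.15,0],[0,-0.15,0],[0,-0.1,0],[0,0,0]], yaw=[0,0,0,0,0,0,0])

```text
t: 16.25
tcp_pos: [483.4, -48.4, 71.1]
tool_rot: [2.343, 2.088, 0.004]
contact_force: [4.2, -0.3, 5.8]
width: 15.2
```

Emit:
jog_arm(gripper=[0,0,0,0,0,0,0,0], translation=[[0,-0.15,0],[0,-0.15,0],[0,-0.15,0],[0,-0.15,0],[0,-0.15,0],[0,-0.15,0],[0,-0.1,0],[0,0,0]], yaw=[0,0,0,0,0,0,0,0])

```text
t: 17.05
tcp_pos: [473.5, -47.2, 71.1]
tool_rot: [2.343, 2.088, 0.004]
contact_force: [4.7, -0.7, 7.0]
width: 14.9
```

Emit:
jog_arm(gripper=[0,0,0,0,0,0,0,0], translation=[[0,-0.15,0],[0,-0.15,0],[0,-0.15,0],[0,-0.15,0],[0,-0.15,0],[0,-0.15,0],[0,-0.1,0],[0,0,0]], yaw=[0,0,0,0,0,0,0,0])

```text
t: 17.85
tcp_pos: [463.6, -46.1, 71.1]
tool_rot: [2.343, 2.088, 0.004]
contact_force: [4.0, -1.8, 6.4]
width: 15.1
```

```bash
python3 look.py w11
```

```text
[463.55055497 -46.10887123  71.08558715] [2.34280549 2.08803809 0.0039992 ] 17.85 [ 3.98151529 -1.79059892  6.41307805]
```

View pics/w11.png

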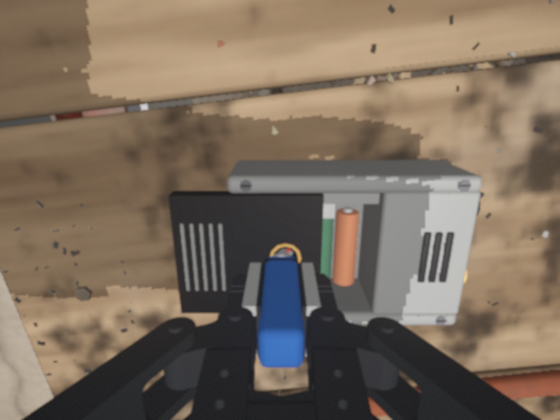

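The battery is exposed and the door's right edge is at about (323,240), so it is about 30 mm out. The last part goes by feel to the stop.

Emit:
jog_arm(gripper=[0,0,0,0,0,0,0], translation=[[0,-0.12,0],[0,-0.12,0],[0,-0.12,0],[0,-0.12,0],[0,-0.12,0],[0,-0.1,0],[0,0,0]], yaw=[0,0,0,0,0,0,0])

```text
t: 18.6
tcp_pos: [456.6, -45.3, 71.1]
tool_rot: [2.343, 2.088, 0.004]
contact_force: [4.3, -0.5, 6.4]
width: 14.9
```

Emit:
jog_arm(gripper=[0,0,0], translation=[[0,-0.08,0],[0,0,0],[0,0,0]], yaw=[0,0,0])

```text
t: 18.9
tcp_pos: [455.9, -45.2, 71.1]
tool_rot: [2.343, 2.088, 0.004]
contact_force: [4.0, -0.1, 5.8]
width: 15.1
```

Emit:
jog_arm(gripper=[0,0,0], translation=[[0,-0.08,0],[0,0,0],[0,0,0]], yaw=[0,0,0])

```text
t: 19.2
tcp_pos: [455.1, -45.1, 71.1]
tool_rot: [2.343, 2.088, 0.004]
contact_force: [4.2, -0.3, 6.3]
width: 14.7
```

Now about 39 mm out. I'll continue in small steps until the force rises.

Emit:
jog_arm(gripper=[0,0,0], translation=[[0,-0.06,0],[0,0,0],[0,0,0]], yaw=[0,0,0])

```text
t: 19.5
tcp_pos: [454.5, -45.1, 71.1]
tool_rot: [2.343, 2.088, 0.004]
contact_force: [4.3, -1.2, 6.6]
width: 14.9
```

Emit:
jog_arm(gripper=[0,0,0], translation=[[0,-0.06,0],[0,0,0],[0,0,0]], yaw=[0,0,0])

```text
t: 19.8
tcp_pos: [453.9, -45.0, 71.1]
tool_rot: [2.343, 2.088, 0.004]
contact_force: [4.1, -1.2, 5.9]
width: 15.3
```

Emit:
jog_arm(gripper=[0,0,0], translation=[[0,-0.06,0],[0,0,0],[0,0,0]], yaw=[0,0,0])

```text
t: 20.1
tcp_pos: [453.4, -44.9, 71.1]
tool_rot: [2.343, 2.088, 0.004]
contact_force: [4.2, -1.5, 7.1]
width: 15.2
```

Emit:
jog_arm(gripper=[0,0,0], translation=[[0,-0.05,0],[0,0,0],[0,0,0]], yaw=[0,0,0])

```text
t: 20.4
tcp_pos: [453.1, -44.9, 71.1]
tool_rot: [2.342, 2.088, 0.005]
contact_force: [5.8, -1.1, 4.7]
width: 15.1
```

Emit:
jog_arm(gripper=[0,0,0], translation=[[0,-0.05,0],[0,0,0],[0,0,0]], yaw=[0,0,0])

```text
t: 20.7
tcp_pos: [452.9, -44.9, 71.2]
tool_rot: [2.342, 2.087, 0.006]
contact_force: [6.3, -0.2, 4.1]
width: 14.8
```

```bash
python3 look.py w12; python3 - <<'E'
from h import *
o,c=pickle.load(open("w12.pkl","rb"));im=c["img"];T=c["T"]
cv2.imwrite("pics/w12z.png",cv2.resize(im[165:325,160:360],(750,600),interpolation=cv2.INTER_CUBIC))
E
```

```text
[452.94820751 -44.91869288  71.17529528] [2.34200053 2.08709422 0.00557873] 20.7 [ 6.34274367 -0.18717977  4.10906945]
```

View pics/w12z.png

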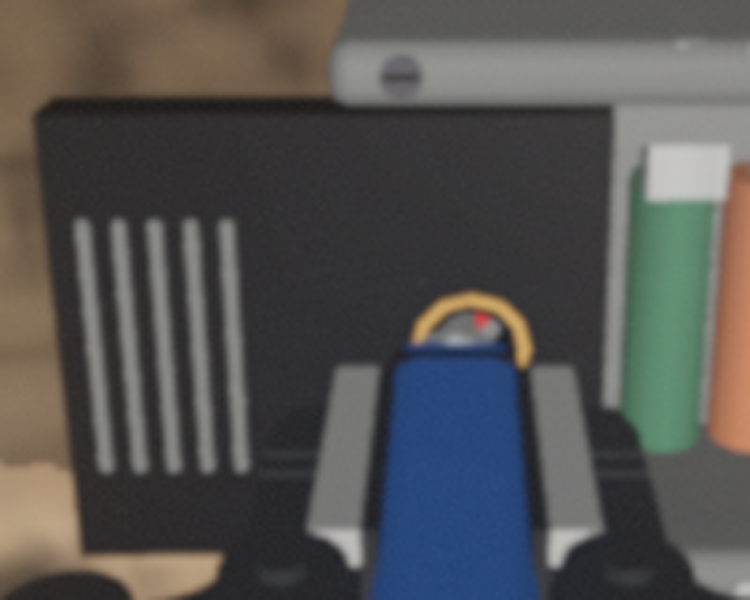

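The force rose from 4 to 6 N while the TCP nearly stopped, so the door is at its stop. I'll unload the pin sideways, then lift out.

Emit:
jog_arm(gripper=[0,0,0,0], translation=[[0,0.1,0],[0,0.1,0],[0,0,0],[0,0,0]], yaw=[0,0,0,0])

```text
t: 21.15
tcp_pos: [453.4, -44.9, 70.8]
tool_rot: [2.344, 2.089, 0.002]
contact_force: [1.3, -0.7, 8.1]
width: 15.0
```

Emit:
jog_arm(gripper=[0,0,0], translation=[[0,0.1,0],[0,0,0],[0,0,0]], yaw=[0,0,0])

```text
t: 21.45
tcp_pos: [453.6, -44.9, 70.5]
tool_rot: [2.345, 2.09, -0.0]
contact_force: [-1.3, -1.1, 6.3]
width: 15.1
```

Emit:
jog_arm(gripper=[0,0,0,0,0,0], translation=[[0,0,-0.2],[0,0,-0.2],[0,0,-0.3],[0,0,0],[0,0,0],[0,0,0]], yaw=[0,0,0,0,0,0])

```text
t: 22.05
tcp_pos: [453.6, -44.8, 77.2]
tool_rot: [-2.345, -2.09, 0.0]
contact_force: [0.3, -0.8, -0.5]
width: 14.8
```

```bash
python3 look.py w13; python3 - <<'E'
from h import *
o,c=pickle.load(open("w13.pkl","rb"));im=c["img"];T=c["T"]
cv2.imwrite("pics/w13z.png",cv2.resize(im[165:325,160:360],(750,600),interpolation=cv2.INTER_CUBIC))
E
```

```text
[453.55204331 -44.8034927   77.24098477] [-2.34522942e+00 -2.09027186e+00  4.21122300e-05] 22.05 [ 0.33989048 -0.84672736 -0.54976063]
```

View pics/w13z.png

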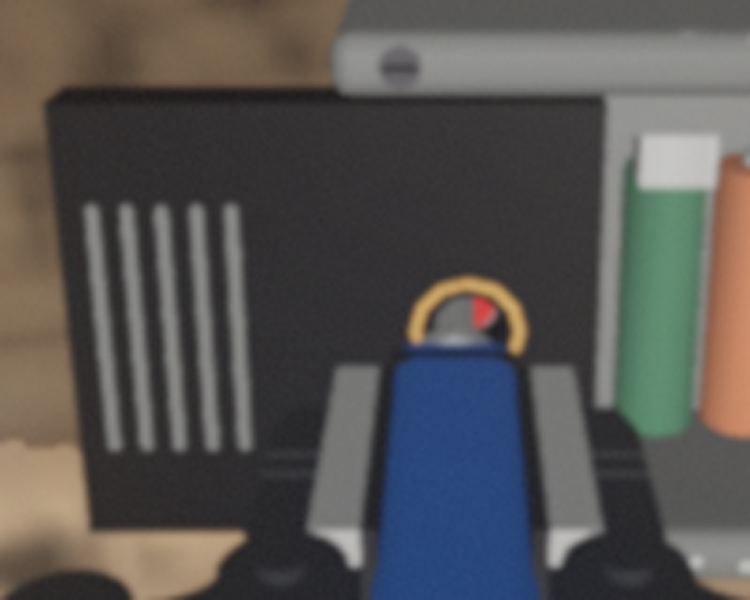

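The door stayed out, and the pin sits slightly left of centre in the ring at zoom (468,315). I'll nudge it 1 mm and lift straight out.

Emit:
jog_arm(gripper=[0,0,0,0,0,0,0,0], translation=[[0,0.1,0],[0,0,-0.5],[0,0,-1],[0,0,-1.5],[0,0,-1.5],[0,0,-1],[0,0,0],[0,0,0]], yaw=[0,0,0,0,0,0,0,0])

```text
t: 22.9
tcp_pos: [454.5, -44.9, 132.4]
tool_rot: [2.345, 2.09, 0.0]
contact_force: [0.0, -0.1, 0.3]
width: 15.1
```

```bash
python3 look.py w14; python3 - <<'E'
from h import *
o,c=pickle.load(open("w14.pkl","rb"));im=c["img"];T=c["T"]
P=cloud(c,T);z=P[...,2]
hsv=cv2.cvtColor(im,cv2.COLOR_BGR2HSV);s=np.zeros((420,560),bool);s[180:260,250:310]=1
ring=s&(hsv[...,0]>10)&(hsv[...,0]<35)&(hsv[...,1]>90)&(hsv[...,2]>60)
v,u=np.nonzero(ring);e=cv2.fitEllipse(cv2.convexHull(np.c_[u,v].astype(np.int32)));print(e)
h=ray(c,T,*e[0],46);d=h-np.array([494.35,-50.7,46]);print(h,np.hypot(*d[:2]),np.degrees(np.arctan2(d[1],d[0])))
E
```

```text
[454.47353539 -44.89392112 132.38635932] [2.34509768e+00 2.09022702e+00 2.42196497e-04] 22.9 [ 0.01841902 -0.05448378  0.3111663 ]
((282.3258361816406, 218.66372680664062), (24.60291862487793, 25.83843994140625), 82.742431640625)
[454.58956942 -46.71668724  46.        ] 39.95946221648335 174.27903494783325
```

View pics/w14.png

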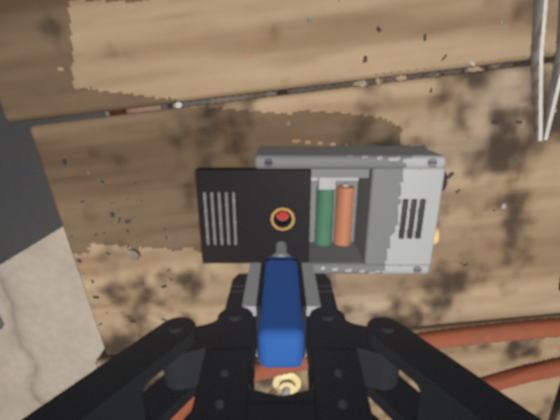

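The door is fully out: the ring has moved 39.96 mm from where it started. Back to the stand.

Emit:
jog_arm(gripper=[0,0,0,0,0,0,0,0,0,0,0,0], translation=[[2.0,0.15,0],[3.8,0.28,0],[3.8,0.28,0],[3.8,0.28,0],[3.8,0.28,0],[3.8,0.28,0],[3.1,0.22,0],[2.0,0.15,0],[0,0,0],[0,0,0],[0,0,0],[0,0,0]], yaw=[0,0,0,0,0,0,0,0,-4.5,-4.5,0,0])

```text
t: 24.15
tcp_pos: [503.3, 212.0, 131.8]
tool_rot: [-2.176, -2.265, 0.001]
contact_force: [0.1, -0.0, 0.4]
width: 15.2
```

Emit:
jog_arm(gripper=[0,0,0,0,0], translation=[[0,0,1.5],[0,0,2],[0,0,1],[0,0,0],[0,0,0]], yaw=[0,0,0,0,0])

```text
t: 24.65
tcp_pos: [503.8, 212.2, 87.7]
tool_rot: [2.175, 2.267, 0.0]
contact_force: [0.4, -0.0, 0.2]
width: 14.9
```

```bash
python3 look.py w15; python3 - <<'E'
from h import *
o,c=pickle.load(open("w15.pkl","rb"));im=c["img"];T=c["T"]
cv2.imwrite("pics/w15z.png",cv2.resize(im[180:300,200:360],(800,600),interpolation=cv2.INTER_CUBIC))
E
```

```text
[503.75503265 212.19534428  87.74770786] [2.17477604e+00 2.26705575e+00 2.59908230e-04] 24.65 [ 0.3832893  -0.0224734   0.23668428]
```

View pics/w15z.png

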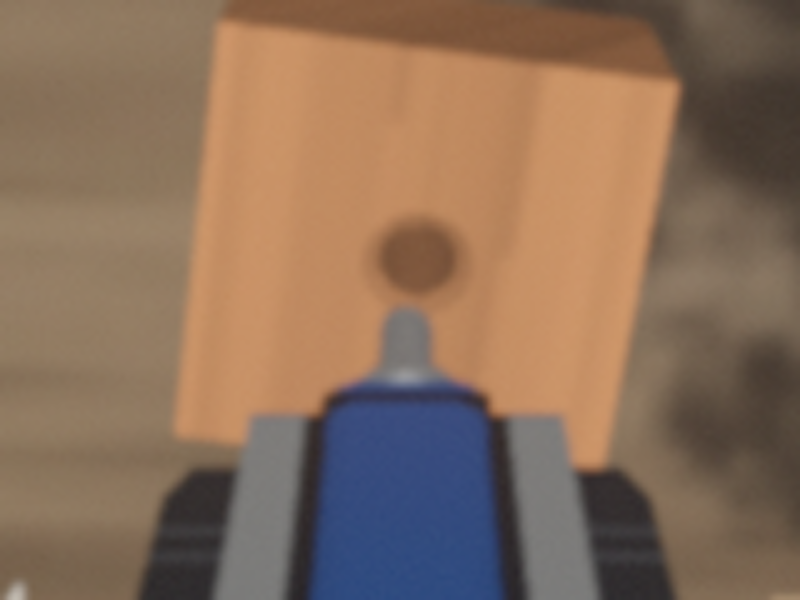

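```bash
sed -i 's/ru,rv,46)/ru,rv,float(sys.argv[7]) if len(sys.argv)>7 else 46)/; s/tag,tu,tv,ru,rv,tz=sys.argv\[1\],\*map(float,sys.argv\[2:\])/tag,tu,tv,ru,rv,tz=sys.argv[1],*map(float,sys.argv[2:7])/' servo.py; python3 servo.py w15 280.7 240.5 283.1 231.5 47.9 30
```

```text
tip [502.96991128 211.15332726  47.89979822] hole [504.40972903 212.47663048  30.        ] tip-tcp in tool [-1.01119011 -0.83428709 39.84770479] move tool x,y mm [1.26115843 1.49058597]
```

Emit:
jog_arm(gripper=[0,0,0,0,0,0], translation=[[0.1,0.13,0.3],[0,0,0.6],[0,0,0.4],[0,0,0],[0,0,0],[0,0,0]], yaw=[0,0,0,0,0,0])

```text
t: 25.3
tcp_pos: [504.9, 213.3, 74.5]
tool_rot: [2.174, 2.268, 0.0]
contact_force: [-0.7, -0.1, -0.6]
width: 14.9
```

```bash
python3 look.py w16; python3 - <<'E'
from h import *
o,c=pickle.load(open("w16.pkl","rb"));im=c["img"];T=c["T"]
cv2.imwrite("pics/w16z.png",cv2.resize(im[205:280,230:330],(800,600),interpolation=cv2.INTER_CUBIC))
E
```

```text
[504.87625733 213.25602656  74.52230613] [2.17402972e+00 2.26777182e+00 3.20071423e-04] 25.3 [-0.74638483 -0.10971669 -0.56870122]
```

View pics/w16z.png

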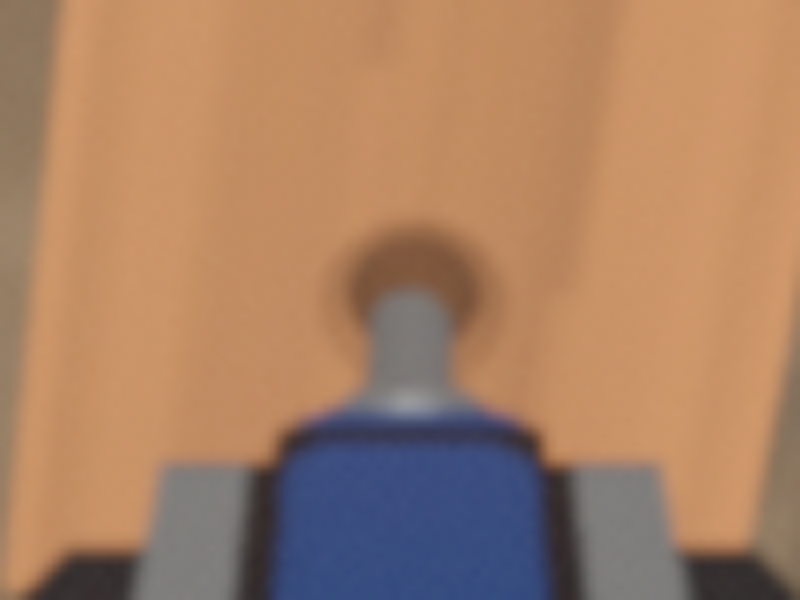

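The tip sits centred just above the hole mouth at zoom (413,290). Lowering.

Emit:
jog_arm(gripper=[0,0,0,0,0,0], translation=[[0,0,0.3],[0,0,0.3],[0,0,0.3],[0,0,0.3],[0,0,0],[0,0,0]], yaw=[0,0,0,0,0,0])

```text
t: 25.95
tcp_pos: [504.8, 213.2, 62.3]
tool_rot: [-2.174, -2.268, 0.0]
contact_force: [0.1, -0.4, -0.4]
width: 14.7
```

Emit:
jog_arm(gripper=[0,0,0,0,0,0], translation=[[0,0,0.3],[0,0,0.4],[0,0,0.4],[0,0,0.3],[0,0,0],[0,0,0]], yaw=[0,0,0,0,0,0])

```text
t: 26.55
tcp_pos: [504.8, 213.2, 48.3]
tool_rot: [-2.174, -2.268, 0.0]
contact_force: [0.7, 0.4, -0.7]
width: 14.9
```

Tip about 8.5 mm above the bench. I'll lower to the collar by feel.

Emit:
jog_arm(gripper=[0,0,0,0], translation=[[0,0,0.1],[0,0,0.1],[0,0,0],[0,0,0]], yaw=[0,0,0,0])

```text
t: 26.95
tcp_pos: [504.8, 213.2, 46.4]
tool_rot: [-2.174, -2.268, 0.0]
contact_force: [-0.4, 0.4, -0.8]
width: 15.3
```

Emit:
jog_arm(gripper=[0,0,0], translation=[[0,0,0.05],[0,0,0],[0,0,0]], yaw=[0,0,0])

```text
t: 27.25
tcp_pos: [504.8, 213.2, 45.9]
tool_rot: [2.174, 2.268, 0.0]
contact_force: [0.8, 0.5, -1.5]
width: 14.7
```

Emit:
jog_arm(gripper=[0,0,0], translation=[[0,0,0.05],[0,0,0],[0,0,0]], yaw=[0,0,0])

```text
t: 27.55
tcp_pos: [504.8, 213.2, 45.8]
tool_rot: [2.174, 2.268, 0.0]
contact_force: [-1.7, -0.8, 5.4]
width: 14.9
```

Emit:
jog_arm(gripper=[0,0,0], translation=[[0,0,0.04],[0,0,0],[0,0,0]], yaw=[0,0,0])

```text
t: 27.85
tcp_pos: [504.9, 213.3, 45.8]
tool_rot: [2.174, 2.268, 0.0]
contact_force: [-3.2, -1.5, 10.7]
width: 15.1
```

The collar has seated (force rise at 45.8). I'll unload and open.

Emit:
jog_arm(gripper=[0,0,0.1,0.2,0.35,0.5,0.7,1,1,1,1], translation=[[0,0,-0.07],[0,0,0],[0,0,0],[0,0,0],[0,0,0],[0,0,0],[0,0,0],[0,0,0],[0,0,0],[0,0,0],[0,0,0]], yaw=[0,0,0,0,0,0,0,0,0,0,0])

```text
t: 28.95
tcp_pos: [504.8, 213.2, 45.7]
tool_rot: [2.174, 2.268, 0.0]
contact_force: [0.8, 0.7, 0.1]
width: 85.6
```

Emit:
jog_arm(gripper=[1,1,1,1,1,1,1,1,1], translation=[[0,0,-0.5],[0,0,-1.5],[0,0,-2.5],[0,0,-3],[0,0,-3],[0,0,-2],[0,0,-1],[0,0,0],[0,0,0]], yaw=[0,0,0,0,0,0,0,0,0])

```text
t: 29.85
tcp_pos: [504.4, 213.1, 180.2]
tool_rot: [-2.174, -2.268, 0.001]
contact_force: [-0.7, 0.4, 0.1]
width: 85.1
```

```bash
python3 look.py w17; python3 pinfit.py w17; python3 - <<'E'
from h import *
from rig import bot
c=bot.camera("top");cv2.imwrite("pics/top9.png",c["img"])
P=cloud(c);z=P[...,2]
def rect(n,u0,u1,v0,v1,a,b):
    m=np.zeros((420,560),bool);m[v0:v1,u0:u1]=1;m&=(z>a)&(z<b);print(n,m.sum(),cv2.minAreaRect(P[m][:,:2].astype(np.float32)))
rect("meter",225,275,240,320,12,60);rect("wax",180,227,275,315,12,60);rect("match",190,228,105,135,8,60)
print(bot.get_obs()["t"],bot.get_obs()["width"])
E
```

```text
[504.42674407 213.09855963 180.18042314] [-2.17372176e+00 -2.26764144e+00  1.05955167e-03] 29.85 [-0.73568527  0.35590721  0.10086553]
top 483 ((503.75927734375, 213.17591857910156), (15.700087547302246, 15.605615615844727), 3.555377244949341) 94.13132772083424
stand 3138 ((504.0712890625, 211.62669372558594), (57.081539154052734, 56.05501174926758), 84.42977142333984) 30.684611760078326
meter 8 ((374.0365295410156, 112.3649673461914), (8.63796615600586, 2.8313660621643066), 27.32147789001465)
wax 0 ((0.0, 0.0), (0.0, 0.0), 0.0)
match 0 ((0.0, 0.0), (0.0, 0.0), 0.0)
29.95 85.41018542940817
```

View pics/w17.png

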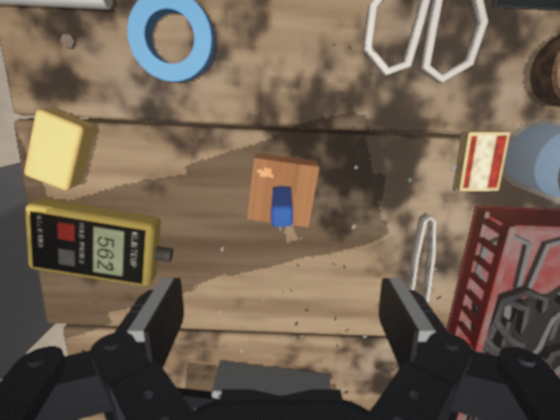

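View pics/top9.png

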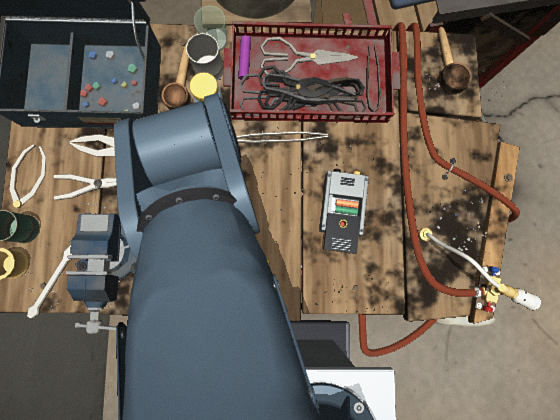

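The wrist view shows the pin upright in the stand at (283,205) with its top at 94.1 mm, the same as at the start. The top view shows the door open at (343,235); the arm hides the bystanders there. In the wrist view the meter, wax and matchbox sit where they were. Handing in.

```bash
python3 -c "
from rig import bot
print(bot.finish_job())"
```

```text
the job is handed in; nothing more can be done
None
```

I opened the battery door with the pin, put the pin back in its stand, and handed the job in at about 30 s of the 72 s allowed; no verdict is reported.

- **Button:** I found it by feel about 9.5 mm below the mouth and held it about 5 mm down. The vertical reading never passed about 8 N, and the sideways push was about 4–6 N.
- **Door:** I pushed until the force rose at the stop. With the pin lifted out, the brass ring measured 39.96 mm from its starting place, and the last top view still shows the door open.
- **Pin:** The force rise showed the collar resting on the block. After letting go, the handle's top is at 94.1 mm, the same as at the start, and its centre is about 1.6 mm from the stand's centre as the wrist camera fits it. It looks upright in the picture; I did not measure the tilt.
- **Bystanders:** The last wrist picture shows the meter, wax block and matchbox where they were, and nothing came near them. My numeric check on them from the top camera failed because the arm was in the way, so this is by eye only.

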